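# Lid a food pan on a sloped stand and press it home

## Robot

A 6-joint arm with a two-finger parallel gripper is mounted at the origin on the work surface. World frame = base frame: x ahead of the robot, y to its left, z up, the work surface at z = 0. Lengths are in m, angles in rad, forces in N, time in s.
With the tool pointing down it reaches from about 0.3 to 0.775 m from the base axis. Payload 14.6 kg.
Tool frame: the origin (TCP) lies at the very end of the fingers, on their centre line; the grasp point (between the pads) lies 19 mm behind it; z points along the fingers, y is the line along which they close (so a half turn about z gives the same grasp; the last joint's range is limited). The gripper opens to 94 mm and grips with 3 to 60 N. Pads are 16 mm wide; open, the fingers measure 119 mm over their backs; the gripper's body (75 mm by 177 mm) begins 78 mm behind the grasp point.
Start: joints at [1.272, 0.3, 1.521, -0, 1.321, -0.067], TCP at [0.126, 0.535, 0.205] pointing down, gripper open.
Joint ranges: [-3.03, 3.03], [-0.79, 2.21], [0.23, 2.52], [-1.04, 4.18], [0, 3.07], [-2.55, 2.55]. Speed limits (rad/s): [2.22, 2.22, 2.57, 3.14, 3.14, 3.14].

## Interface

Orientations are given as [roll, pitch, yaw] about the fixed x, y, z axes, in that order (R = Rz(yaw) Ry(pitch) Rx(roll)).
In Python, from station import ctrl gives the robot as it stands. The module is installed in compiled form; this text tells all that it offers.
- The arm moves only by the tool step_arm, never from a script. Its argument "deltas" is a list of rows, each an object with "dp": the shift along the tool's x, y, z scaled (see below), a list of three; "twist": the turn about the tool's z scaled (see below). In form: [{"dp": [tx, ty, tz], "twist": twist}, ...]. A call has 1 to 12 rows; each row shifts and turns the commanded pose from where the row before left it, along the tool's axes as they then stand; what a row does not reach is not made up. The controller multiplies each number of a shift by 0.04 m and each number of a turn by 4 degrees. A row lasts 1/10 s, in which the tool goes at most 50 mm and 8.59 degrees, less where a joint would pass 70% of its speed; a pose out of reach is approached as far as the arm can. A call with a number of a shift or a turn outside -1 to 1 is refused whole. A call with a gripper value outside its range is refused whole. "gripper" is the opening, from -1 (shut) to 1 (fully open), set as the call begins (left out, the last holds). The fingers move at their own pace and stop on an object; "squeeze" is the grip in N (left out, the last holds). Time passes only in rows, so rows that do not move let the fingers close. It gives the time, the measured TCP pose, the force, the opening and the grip force at its end, in the units of the state.
- ctrl.get_obs(): the state, without advancing time (a new reading comes with each control period).
- ctrl.camera(name): name is "side" or "top"; returns (picture, depth): 384x512x3 uint8, red, green, blue; 384x512 float32, m along the optical axis (not along the pixel's ray), 0 where there is no reading.
- ctrl.get_calibration(name): a dict with "fx", "fy", "cx", "cy" (pixels), "distortion" ([k1, k2, p1, p2, k3] as OpenCV has them; the pictures are not rectified), "world_to_cam" (4x4, takes a point from world to camera coordinates). Camera axes: x right, y down, z forward; pixel columns grow to the right and rows downward; lengths in m; the calibration is good to about 2 mm. A picture is of the moment at which its call begins. get_calibration takes no time and is no camera call.
- ctrl.hand_in(): hands the job in; it is judged then, once.
Trained networks look in the newest picture that a camera, given by its name, has taken for a name from the list of things; names that differ only in an ending like _2 or _b are one class to them, and where a whole thing is asked for, a point or a joint stands for the part that bears it (a point fixed in the world has none). Each returns a list of dicts, best first, with "conf" (0 to 1); they miss things now and then, are a little off and sometimes report something else, mostly with a low value. They report only what shows in the picture. A call takes as long as a camera call. They do not tell look-alikes from the thing itself.
- ctrl.spot_in(camera, label): "rect" ([left, top, right, bottom] as shares, 0 to 1, of the picture: columns of its width, rows of its height, round what is visible of it).
- ctrl.cut_out(camera, label): "pixels" (384x512 bool, what is visible of it) and "rect" ([left, top, right, bottom] as shares, 0 to 1, of the picture: columns of its width, rows of its height, round what is visible of it).
The state is a dict: "time_s": time; "qpos": joint angles; "joint_vel": joint speeds; "tau": joint torques, N m; "ee_pos": TCP position; "eef_rot": TCP orientation; "force": force on the tool from outside, world axes, zero at the start; "moment": the same for the moment, N m; "grip_width": finger opening in m; "grip_force": force on a finger pad.
Only numpy, scipy, OpenCV 4.12 (cv2) and the standard library are available. Lean on these libraries where they do the work, as an engineer would, in place of code of your own. Each camera call takes 0.05 s, during which the arm holds its last target. There are 200 camera calls.

## Task

Put the green lid from the white board onto the steel food pan that leans on its sloped stand: lay it on lightly so that it rests square on the two raised orange catches, and let go of it. Then press the lid down until the catches at both ends are right down and the lid sits flush on the rim. Leave the tumbler, the jar and the ramekin where they are.

Things in the scene. Friction and masses are not known exactly. Their poses are not given: they have to be found in the camera images.
- lid: Loose green plastic lid, 150 mm (x) by 192 mm (y), plate 5 mm thick, 0.22 kg, same after a half turn about z. Origin: centre of the plate's underside; z out of its top. A lip under the plate, 122 by 148 mm outside, 14 mm deep, drops into the pan's mouth with 4 mm play each side. Starts lip down on the board, origin 29 mm above the table.
- lid_grip (a point): Top centre of the black grip in the middle of the lid, 39 mm above the lid's origin along lid z (34 mm above the plate's top). The grip is 18 mm thick in lid x and 80 mm long in lid y.
- pan: Steel food pan with yellow fruit in it, fixed in a stand, leaning 28 degrees to its front (-x, the lower edge, roughly facing the robot). Origin: centre of the mouth at rim level, 120 mm above the table; z square out of the mouth; y level along the long side. Mouth 130 (x) by 156 (y) mm, rim 158 by 212 mm. Lid origin above pan origin along pan z: 7 mm resting on raised catches, 0 when home.
- board: White cutting board fixed on the table, 260 mm (x) by 300 mm (y) by 15 mm thick; origin at the centre of its underside. The lid starts on it.
- catch_left (a joint): Orange push-down catch, 90 by 20 mm, in the pan's rim at its +y end, centred 94 mm from the pan's origin; the lid overlaps its inner 12 mm. 0 m = up, 7 mm above the rim; 0.007 m = level with the rim; stop at 0.008 m. Slides along pan -z against about 7 N of friction and stays where it is left.
- catch_right (a joint): The same catch at the pan's -y end, 94 mm from the pan's origin.
- tumbler: Mint green drinking tumbler with a steel rim, 87 mm across, 169 mm tall, upright beyond the work; origin at the centre of its underside. Bystander.
- jar: Amber jar with a green cap, 68 mm across, 110 mm tall, beyond the work; origin at the centre of its underside. Bystander.
- ramekin: Small white cup, 60 mm across, 42 mm tall, between the board and the stand, on the robot's side; origin at the centre of its underside. Bystander.
Not all that is in view belongs to the job. There is more than one size of the lid; the job needs the smaller.

How it is judged:
By the outcome, as a careful person would: the job done as asked, in the order asked, and still so for the second after the job is handed in, with the robot touching nothing.
It also fails if it takes over 54 s, if anything falls off the work surface, if the arm or the gripper's body presses on something with over 40 N, if the wrist force passes 120 N, or if a joint passes its speed limit or range.

## Working session

There is one attempt and no reset: what is moved stays moved. The work goes in short steps, Python scripts to look and compute and a tool call to move; the robot and the scene stay as the last step left them, time stands still between calls to the robot, and variables do not carry over. Pictures are saved under pics/ and viewed, at most 10 in all, crops included, and the job is handed in when it is done.

Besides the shell and the picture viewer there is one more tool, called by a JSON object that holds its "op" and its "data", one argument or row to a line. step_arm: Moves the arm, as the interface text tells. Its arguments: {"type":"object","properties":{"deltas":{"type":"array"},"gripper":{"type":"number"},"squeeze":{"type":"number"}},"required":["deltas"]}

```bash
mkdir -p pics; cat > h.py <<'E'
import numpy as np, cv2
from station import ctrl
def cal(n):
    c=ctrl.get_calibration(n); K=np.array([[c['fx'],0,c['cx']],[0,c['fy'],c['cy']],[0,0,1]],float)
    return K,np.array(c['distortion'],float),np.array(c['world_to_cam'],float)
def cloud(n,d):
    K,D,T=cal(n); h,w=d.shape
    u,v=np.meshgrid(np.arange(w),np.arange(h))
    p=cv2.undistortPoints(np.stack([u,v],-1).reshape(-1,1,2).astype(float),K,D).reshape(h,w,2)
    P=np.concatenate([p*d[...,None],d[...,None]],-1)
    return (P-T[:3,3])@T[:3,:3]
E
python3 - <<'E'
from h import *
for n in('side','top'):
    im,d=ctrl.camera(n); cv2.imwrite(f'pics/{n}0.png',im[...,::-1]); np.savez(f'{n}0.npz',im=im,d=d)
    for l in('lid','pan','board','ramekin','tumbler','jar'):
        for r in ctrl.cut_out(n,l)[:3]:
            P=cloud(n,d)[r['pixels']&(d>0)]
            print(n,l,round(r['conf'],2),(np.array(r['rect'])*[512,384,512,384]).round(),np.median(P,0).round(3) if len(P) else None)
print(ctrl.get_obs())
E
```

```text
side lid 0.95 [287. 276. 369. 358.] [0.214 0.34  0.024]
side lid 0.75 [191. 245. 256. 300.] [0.553 0.251 0.033]
side pan 0.88 [253. 133. 302. 192.] [ 0.483 -0.232  0.094]
side pan 0.59 [276. 217. 292. 235.] [ 0.407 -0.005  0.025]
side board 0.61 [179. 235. 276. 327.] [0.481 0.316 0.014]
side ramekin 0.69 [187. 244. 255. 301.] [0.552 0.251 0.033]
side ramekin 0.51 [276. 218. 296. 234.] [ 0.405 -0.003  0.024]
side tumbler 0.97 [149. 203. 182. 257.] [0.747 0.189 0.134]
side jar 0.97 [190. 161. 208. 192.] [ 0.751 -0.103  0.075]
top lid 0.65 [150. 139. 212. 190.] [0.56  0.235 0.033]
top lid 0.61 [116. 232. 193. 325.] [0.181 0.317 0.023]
top pan 0.86 [284. 154. 362. 220.] [ 0.485 -0.23   0.091]
top pan 0.15 [239. 199. 258. 219.] [0.408 0.003 0.009]
top board 0.72 [133. 134. 225. 212.] [0.485 0.249 0.014]
top ramekin 0.66 [237. 198. 260. 220.] [0.408 0.    0.01 ]
top tumbler 0.7 [183.  81. 217. 118.] [0.75  0.156 0.166]
top jar 0.2 [147. 142. 214. 187.] [0.56  0.233 0.033]
{'time_s': 0.7, 'qpos': array([ 1.27240465e+00,  2.99883308e-01,  1.52101059e+00, -2.83071080e-05,
        1.32066763e+00, -6.66385230e-02]), 'joint_vel': array([-0.00027547, -0.00101491, -0.00048521, -0.00167324,  0.00114936,
        0.00056157]), 'tau': array([-4.89063791e-05, -5.31561005e+01, -3.52882862e+01,  7.09219999e-02,
        2.12190987e-02, -2.74952413e-05]), 'ee_pos': array([0.12635531, 0.53528313, 0.20545026]), 'eef_rot': array([3.14156343e+00, 2.94377405e-05, 2.90984651e+00]), 'force': array([-0.21152176,  0.07000533,  0.74999043]), 'moment': array([ 0.01457468, -0.00334318,  0.01670661]), 'grip_force': 0.0, 'grip_width': 0.09376193924907013}
```

```bash
python3 - <<'E'
from h import *
a=cv2.imread('pics/side0.png');b=cv2.imread('pics/top0.png')
cv2.imwrite('pics/a.png',np.hstack([cv2.resize(a[120:370,130:390],(390,375)),cv2.resize(b[70:340,100:380],(400,375))]))
c=cv2.resize(b[125:225,125:370],None,fx=3.2,fy=3.2,interpolation=cv2.INTER_CUBIC)
cv2.imwrite('pics/b.png',c)
E
```

```text
(no output)
```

View pics/a.png

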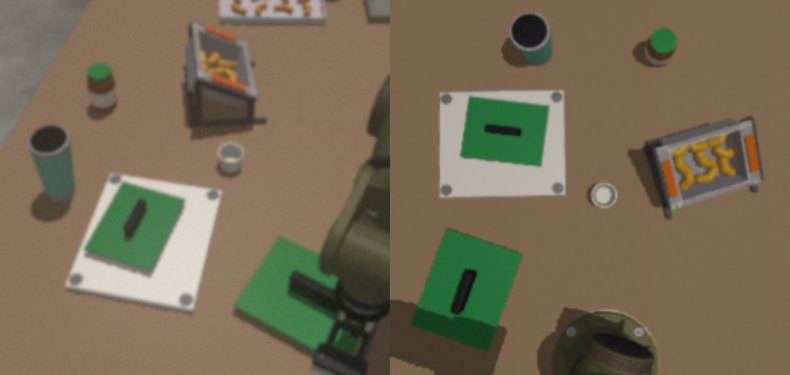

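View pics/b.png

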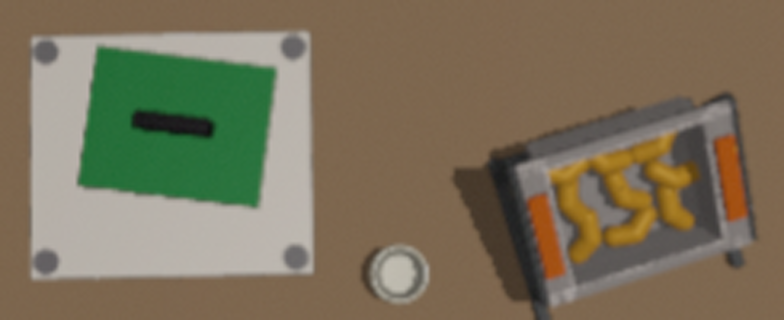

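```bash
cat > m.py <<'E'
from h import *
def ray(n,uv):
    K,D,T=cal(n); p=cv2.undistortPoints(np.array(uv,float).reshape(-1,1,2),K,D).reshape(-1,2)
    d=np.c_[p,np.ones(len(p))]@T[:3,:3]; return -T[:3,:3].T@T[:3,3],d
def hit(n,uv,nrm,pt):
    c,d=ray(n,uv); return c+d*(((pt-c)@nrm)/(d@nrm))[:,None]
E
python3 - <<'E'
from m import *
Z=np.array([0,0,1.])
for n in('top','side'):
    f=np.load(n+'0.npz');im,d=f['im'],f['d'];hsv=cv2.cvtColor(im,cv2.COLOR_RGB2HSV);P=cloud(n,d)
    near=np.linalg.norm(P[...,:2]-[.56,.235],axis=-1)<.14
    g=cv2.inRange(hsv,(50,90,40),(80,255,255))>0
    dk=hsv[...,2]<60
    m=((g|dk)&near&(P[...,2]>.015)).astype(np.uint8); 
    m=cv2.morphologyEx(m,cv2.MORPH_OPEN,np.ones((3,3)))
    v,u=np.nonzero(m); H=hit(n,np.c_[u,v],Z,np.array([0,0,.034]))
    print(n,'lid',cv2.minAreaRect((H[:,:2]*1000).astype(np.float32)), H.mean(0))
    m=dk&near&(P[...,2]>.02); v,u=np.nonzero(m);H=hit(n,np.c_[u,v],Z,np.array([0,0,.068]))
    print(' grip',cv2.minAreaRect((H[:,:2]*1000).astype(np.float32)),H.mean(0),len(u),np.percentile(P[m][:,2],[5,50,95]))
    o=(cv2.inRange(hsv,(3,170,90),(15,255,255))>0)&(np.linalg.norm(P[...,:2]-[.485,-.23],axis=-1)<.16)
    k,L,S,C=cv2.connectedComponentsWithStats(o.astype(np.uint8))
    cs=[]
    for i in range(1,k):
        if S[i,4]<60: continue
        H=hit(n,C[i:i+1],Z,np.array([0,0,.1262]))[0]; cs.append(H)
        print(' catch',C[i].round(1),S[i,4],H.round(4),np.median(P[L==i],0).round(4))
    a,b=sorted(cs,key=lambda q:-q[1])[:2]; e=a-b; print(np.linalg.norm(e),'yaw',np.degrees(np.arctan2(-e[0],e[1])),(a+b)/2)
E
```

```text
top lid ((560.2537231445312, 235.56222534179688), (187.244873046875, 145.36264038085938), 83.18291473388672) [0.56045225 0.23544948 0.034     ]
 grip ((558.419921875, 233.67047119140625), (82.50364685058594, 17.824094772338867), 83.11685943603516) [0.55842229 0.23372192 0.068     ] 138 [0.03666171 0.06542631 0.06975379]
 catch [353. 180.] 151 [ 0.5019 -0.3175  0.1262] [ 0.5018 -0.3172  0.1256]
 catch [295.1 198.5] 144 [ 0.4437 -0.1379  0.1262] [ 0.4438 -0.1379  0.1268]
0.1887607763261155 yaw 17.931799969561467 [ 0.4728068  -0.22767201  0.1262    ]
side lid ((556.6155395507812, 243.41464233398438), (182.49107360839844, 141.09762573242188), 82.96246337890625) [0.5560038  0.24838844 0.034     ]
 grip ((553.1717529296875, 253.45355224609375), (87.34344482421875, 18.767541885375977), 84.50082397460938) [0.5522077 0.2543649 0.068    ] 115 [0.04843972 0.06395842 0.06924223]
 catch [281.  174.1] 62 [ 0.4436 -0.1333  0.1262] [ 0.442  -0.1324  0.1274]Traceback (most recent call last):
  File "<stdin>", line 21, in <module>
ValueError: not enough values to unpack (expected 2, got 1)
```

```bash
cat > p.py <<'E'
from m import *
def plan(t,yaw):
    """units to go: twist (at 4deg), then dp along tool axes (40mm) after the twist"""
    o=ctrl.get_obs(); cy=o['eef_rot'][2]; dy=(yaw-np.degrees(cy)+180)%360-180
    y=np.radians(yaw); x=np.array([np.cos(y),np.sin(y),0]);yy=np.array([np.sin(y),-np.cos(y),0])
    e=np.array(t)-o['ee_pos']; print('t',o['time_s'],'twist',round(-dy/4,2),'dp',(np.array([x@e,yy@e,-e[2]])/.04).round(2))
E
python3 -c "
from p import *
plan([.559,.2345,.11],173.15);plan([.559,.2345,.040],173.15)"
```

```text
t 0.7 twist -1.61 dp [-11.64  -6.18   2.39]
t 0.7 twist -1.61 dp [-11.64  -6.18   4.14]
```

{"op": "step_arm", "data": {
  "deltas": [
    {"dp": [0, 0, 0], "twist": -0.8},
    {"dp": [0, 0, 0], "twist": -0.8},
    {"dp": [-0.7, -0.4, 0], "twist": 0},
    {"dp": [-0.7, -0.4, 0], "twist": 0},
    {"dp": [-0.7, -0.4, 0], "twist": 0},
    {"dp": [-0.7, -0.4, 0], "twist": 0},
    {"dp": [-0.7, -0.4, 0], "twist": 0},
    {"dp": [-0.7, -0.4, 0], "twist": 0},
    {"dp": [-0.7, -0.4, 0], "twist": 0},
    {"dp": [-0.7, -0.4, 0], "twist": 0},
    {"dp": [-0.7, -0.4, 0], "twist": 0},
    {"dp": [-0.7, -0.4, 0], "twist": 0}
  ],
  "gripper": 1
}}

```text
time_s: 1.9
ee_pos: [0.3861, 0.342, 0.2056]
eef_rot: [3.141, 0.0, 3.021]
force: [0.5, 0.0, -0.4]
grip_width: 0.094
grip_force: 0.0
```

```bash
python3 -c "
from p import *
plan([.559,.2345,.11],173.15)"
```

```text
t 1.9 twist -0.01 dp [-4.61 -2.15  2.39]
```

{"op": "step_arm", "data": {
  "deltas": [
    {"dp": [-0.7, -0.35, 0.2], "twist": 0},
    {"dp": [-0.7, -0.35, 0.2], "twist": 0},
    {"dp": [-0.7, -0.35, 0.4], "twist": 0},
    {"dp": [-0.7, -0.35, 0.4], "twist": 0},
    {"dp": [-0.7, -0.35, 0.4], "twist": 0},
    {"dp": [-0.7, -0.35, 0.4], "twist": 0},
    {"dp": [-0.3, 0, 0.3], "twist": 0},
    {"dp": [0, 0, 0], "twist": 0},
    {"dp": [0, 0, 0], "twist": 0}
  ]
}}

```text
time_s: 2.8
ee_pos: [0.5534, 0.2381, 0.1136]
eef_rot: [-3.142, -0.0, 3.021]
force: [-0.8, 0.3, 0.2]
grip_width: 0.0939
grip_force: 0.0
```

```bash
python3 - <<'E'
from p import *
plan([.559,.2345,.11],173.15);plan([.559,.2345,.04],173.15)
im,d=ctrl.camera('side');im2,d2=ctrl.camera('top')
cv2.imwrite('pics/c.png',np.hstack([cv2.resize(im[220:320,150:290],(392,280)),cv2.resize(im2[110:210,130:270],(392,280))])[...,::-1])
E
```

```text
t 2.8 twist -0.01 dp [-0.15 -0.07  0.09]
t 2.8 twist -0.01 dp [-0.15 -0.07  1.84]
```

View pics/c.png

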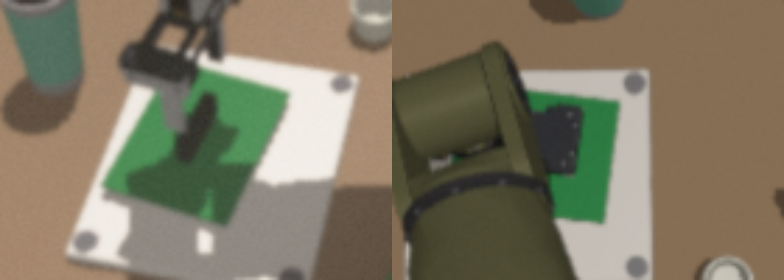

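Taken for the lid could be: the lid on the board (top px 181,165; measured about 150×190) and the larger lid on the table (154,278). I choose the one on the board. The crop shows the fingers above its black grip (crop px 195,130), lined up with it.

{"op": "step_arm", "data": {
  "deltas": [
    {"dp": [-0.15, -0.07, 0.5], "twist": 0},
    {"dp": [0, 0, 0.5], "twist": 0},
    {"dp": [0, 0, 0.4], "twist": 0},
    {"dp": [0, 0, 0.3], "twist": 0},
    {"dp": [0, 0, 0.14], "twist": 0},
    {"dp": [0, 0, 0], "twist": 0}
  ]
}}

```text
time_s: 3.5
ee_pos: [0.5592, 0.2346, 0.0398]
eef_rot: [-3.141, -0.0, 3.022]
force: [0.4, 0.8, 0.3]
grip_width: 0.0944
grip_force: 0.0
```

{"op": "step_arm", "data": {
  "deltas": [
    {"dp": [0, 0, 0], "twist": 0},
    {"dp": [0, 0, 0], "twist": 0},
    {"dp": [0, 0, 0], "twist": 0},
    {"dp": [0, 0, 0], "twist": 0},
    {"dp": [0, 0, 0], "twist": 0}
  ],
  "gripper": -1,
  "squeeze": 8
}}

```text
time_s: 4.0
ee_pos: [0.5599, 0.2347, 0.0408]
eef_rot: [3.141, 0.001, 3.022]
force: [-1.4, 0.7, 6.0]
grip_width: 0.0796
grip_force: 8.0
```

{"op": "step_arm", "data": {
  "deltas": [
    {"dp": [0, 0, -0.2], "twist": 0},
    {"dp": [0, 0, -0.3], "twist": 0},
    {"dp": [0, 0, -0.5], "twist": 0},
    {"dp": [0, 0, 0], "twist": 0},
    {"dp": [0, 0, 0], "twist": 0}
  ]
}}

```text
time_s: 4.5
ee_pos: [0.5595, 0.2344, 0.08]
eef_rot: [3.141, 0.001, 3.021]
force: [-0.0, -0.2, -3.2]
grip_width: 0.0798
grip_force: 8.0
```

{"op": "step_arm", "data": {
  "deltas": [
    {"dp": [0, 0, -0.6], "twist": 0},
    {"dp": [0, 0, -0.8], "twist": 0},
    {"dp": [0, 0, -0.8], "twist": 0},
    {"dp": [0, 0, -0.8], "twist": 0},
    {"dp": [0, 0, -0.5], "twist": -0.4},
    {"dp": [0, 0, -0.25], "twist": -0.8},
    {"dp": [0, 0, 0], "twist": -1},
    {"dp": [0, 0, 0], "twist": -1},
    {"dp": [0, 0, 0], "twist": -1},
    {"dp": [0, 0, 0], "twist": -1},
    {"dp": [0, 0, 0], "twist": -0.7},
    {"dp": [0, 0, 0], "twist": -0.3}
  ]
}}

```text
time_s: 5.7
ee_pos: [0.5592, 0.2343, 0.2287]
eef_rot: [-3.142, -0.002, -2.827]
force: [-0.4, -0.1, -3.5]
grip_width: 0.08
grip_force: 8.0
```

```bash
python3 -c "
from p import *
plan([.4669,-.2296,.22],197.93)"
```

```text
t 5.7 twist 0.02 dp [  5.77 -10.32   0.22]
```

{"op": "step_arm", "data": {
  "deltas": [
    {"dp": [0.15, -0.27, 0], "twist": 0},
    {"dp": [0.3, -0.54, 0], "twist": 0},
    {"dp": [0.4, -0.71, 0], "twist": 0},
    {"dp": [0.4, -0.71, 0], "twist": 0},
    {"dp": [0.4, -0.71, 0], "twist": 0},
    {"dp": [0.4, -0.71, 0], "twist": 0},
    {"dp": [0.4, -0.71, 0], "twist": 0},
    {"dp": [0.4, -0.71, 0], "twist": 0},
    {"dp": [0.4, -0.71, 0], "twist": 0},
    {"dp": [0.4, -0.71, 0], "twist": 0},
    {"dp": [0.4, -0.71, 0], "twist": 0},
    {"dp": [0.4, -0.71, 0], "twist": 0}
  ]
}}

```text
time_s: 6.9
ee_pos: [0.4863, -0.1231, 0.2297]
eef_rot: [-3.142, -0.0, -2.83]
force: [0.7, -0.0, -2.9]
grip_width: 0.0797
grip_force: 8.0
```

{"op": "step_arm", "data": {
  "deltas": [
    {"dp": [0.4, -0.71, 0], "twist": 0},
    {"dp": [0.4, -0.71, 0], "twist": 0},
    {"dp": [0.3, -0.54, 0], "twist": 0},
    {"dp": [0.15, -0.27, 0], "twist": 0},
    {"dp": [0, 0, 0], "twist": 0},
    {"dp": [0, 0, 0], "twist": 0}
  ]
}}

```text
time_s: 7.5
ee_pos: [0.4672, -0.2211, 0.2297]
eef_rot: [3.141, -0.0, -2.829]
force: [-0.0, -0.4, -3.0]
grip_width: 0.0799
grip_force: 8.0
```

```bash
python3 - <<'E'
from p import *
plan([.4669,-.2296,.162],197.93)
im,d=ctrl.camera('side');im2,d2=ctrl.camera('top')
np.savez('s1.npz',im=im,d=d,im2=im2,d2=d2)
cv2.imwrite('pics/d.png',np.hstack([cv2.resize(im[90:230,200:340],(400,400)),cv2.resize(im2[120:260,260:400],(400,400))])[...,::-1])
E
```

```text
t 7.5 twist -0.01 dp [ 0.07 -0.2   1.69]
```

View pics/d.png

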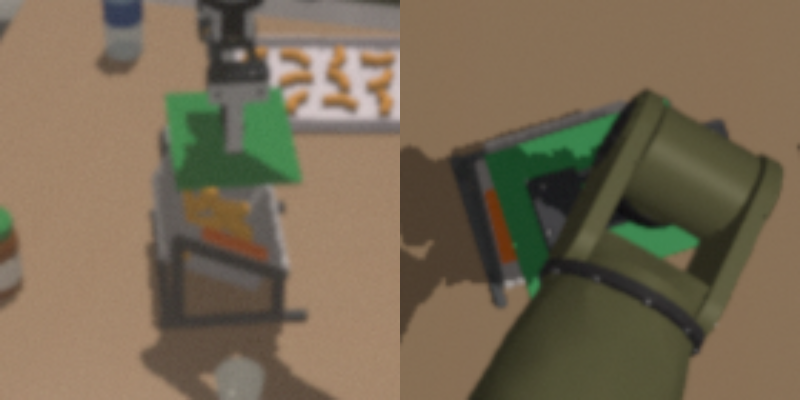

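The picture shows the lid hanging under the fingers (left crop 232,140) above the pan, with the left catch at (235,243). Next I check the lid's level and its offset in the hand.

```bash
cat > lp.py <<'E'
from p import *
def lid(n,im,d,c,yaw=17.93):
    hsv=cv2.cvtColor(im,cv2.COLOR_RGB2HSV);P=cloud(n,d)
    g=(cv2.inRange(hsv,(50,90,30),(80,255,255))>0)&(np.linalg.norm(P[...,:2]-c,axis=-1)<.16)&(d>0)
    g=cv2.erode(g.astype(np.uint8),np.ones((3,3)))>0
    Q=P[g]; 
    for _ in range(4):
        m=Q.mean(0); nr=np.linalg.svd(Q-m)[2][2]; nr*=np.sign(nr[2]); r=(Q-m)@nr; Q=Q[abs(r)<.006]
    y=np.radians(yaw); xh=np.array([np.cos(y),np.sin(y),0]); yh=np.array([-np.sin(y),np.cos(y),0])
    print(n,len(Q),'tilt to -x',np.degrees(np.arctan2(-nr@xh,nr[2])).round(2),'tilt to +y',np.degrees(np.arctan2(nr@yh,nr[2])).round(2),'rms',r.std().round(4),m.round(4))
    return nr,m,g
E
python3 - <<'E'
from lp import *
f=np.load('s1.npz')
for n,i,d in(('side','im','d'),('top','im2','d2')):
    nr,m,g=lid(n,f[i],f[d],[.467,-.222])
    v,u=np.nonzero(g); H=hit(n,np.c_[u,v],nr,m); print(cv2.minAreaRect((H[:,:2]*1000).astype(np.float32)))
E
```

```text
side 623 tilt to -x 0.03 tilt to +y -0.29 rms 0.0021 [ 0.461  -0.2131  0.2211]
((465.88580322265625, -217.97640991210938), (137.72384643554688, 170.1221160888672), 18.057785034179688)
top 817 tilt to -x -0.01 tilt to +y 0.2 rms 0.0019 [ 0.4755 -0.1811  0.2221]
((466.377685546875, -215.58445739746094), (141.79434204101562, 168.45431518554688), 17.848289489746094)
```

{"op": "step_arm", "data": {
  "deltas": [
    {"dp": [0.07, -0.2, 0.3], "twist": 0},
    {"dp": [0, 0, 0.5], "twist": 0},
    {"dp": [0, 0, 0.5], "twist": 0},
    {"dp": [0, 0, 0.3], "twist": 0},
    {"dp": [0, 0, 0], "twist": 0},
    {"dp": [0, 0, 0], "twist": 0}
  ]
}}

```text
time_s: 8.2
ee_pos: [0.4673, -0.2302, 0.1662]
eef_rot: [-3.141, 0.0, -2.829]
force: [0.7, 0.1, -3.0]
grip_width: 0.0799
grip_force: 8.0
```

```bash
python3 -c "
from p import *
plan([.4669,-.2296,.1593],197.93)"
```

```text
t 8.2 twist 0.0 dp [0.   0.02 0.17]
```

{"op": "step_arm", "data": {
  "deltas": [
    {"dp": [0, 0, 0.09], "twist": 0},
    {"dp": [0, 0.02, 0.09], "twist": 0},
    {"dp": [0.04, 0, 0.07], "twist": 0},
    {"dp": [0.045, 0, 0.073], "twist": 0},
    {"dp": [0, 0, 0], "twist": 0},
    {"dp": [0, 0, 0], "twist": 0}
  ]
}}

```text
time_s: 8.8
ee_pos: [0.4635, -0.2304, 0.1529]
eef_rot: [3.141, -0.0, -2.829]
force: [-0.5, -0.0, -2.4]
grip_width: 0.0799
grip_force: 8.0
```

```bash
python3 - <<'E'
from lp import *
for n in('side','top'):
    im,d=ctrl.camera(n); lid(n,im,d,[.467,-.222])
print(ctrl.get_obs()['force'])
E
```

```text
side 626 tilt to -x 11.78 tilt to +y -0.15 rms 0.0022 [ 0.4626 -0.2113  0.1447]
top 645 tilt to -x 11.63 tilt to +y 0.01 rms 0.0019 [ 0.4805 -0.1814  0.1506]
[-0.50900191 -0.18204767 -2.71914849]
```

{"op": "step_arm", "data": {
  "deltas": [
    {"dp": [0.035, 0, 0.076], "twist": 0},
    {"dp": [0.035, 0, 0.076], "twist": 0},
    {"dp": [0, 0, 0], "twist": 0},
    {"dp": [0, 0, 0], "twist": 0}
  ]
}}

```text
time_s: 9.3
ee_pos: [0.4608, -0.2312, 0.1467]
eef_rot: [3.141, -0.0, -2.829]
force: [0.6, 0.6, -3.6]
grip_width: 0.0799
grip_force: 8.0
```

```bash
python3 - <<'E'
from lp import *
for n in('side','top'):
    im,d=ctrl.camera(n); lid(n,im,d,[.467,-.222])
print(ctrl.get_obs()['force'])
np.savez('s2.npz',im=im,d=d)
im,d=ctrl.camera('side')
cv2.imwrite('pics/e.png',cv2.resize(im[110:220,220:340],(600,550),interpolation=cv2.INTER_CUBIC)[...,::-1])
E
```

```text
side 449 tilt to -x 16.37 tilt to +y -0.19 rms 0.0021 [ 0.4579 -0.222   0.1369]
top 631 tilt to -x 16.16 tilt to +y 0.03 rms 0.002 [ 0.4778 -0.1783  0.1465]
[-0.51908698 -0.51745221 -1.68942851]
```

View pics/e.png

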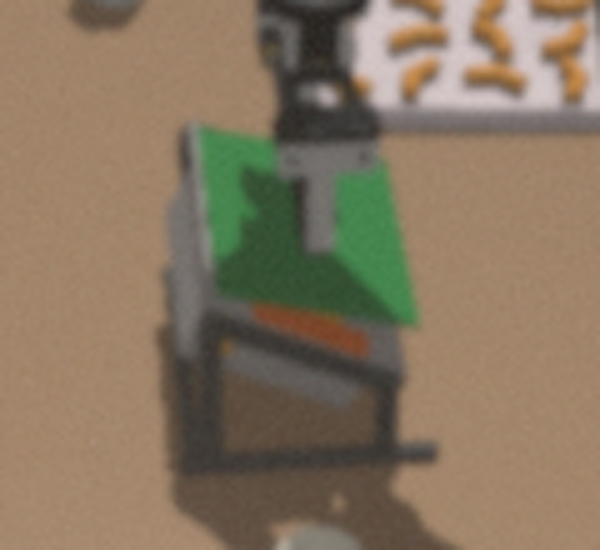

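{"op": "step_arm", "data": {
  "deltas": [
    {"dp": [0.025, 0, 0.07], "twist": 0},
    {"dp": [0.02, 0, 0.07], "twist": 0},
    {"dp": [0.01, 0, 0.06], "twist": 0},
    {"dp": [0, 0, 0], "twist": 0},
    {"dp": [0, 0, 0], "twist": 0}
  ]
}}

```text
time_s: 9.95
ee_pos: [0.4587, -0.2319, 0.1386]
eef_rot: [3.141, -0.0, -2.829]
force: [0.6, 0.6, -2.6]
grip_width: 0.0799
grip_force: 8.0
```

```bash
cat > chk.py <<'E'
from lp import *
def chk():
    for n in('side','top'):
        im,d=ctrl.camera(n); nr,m,g=lid(n,im,d,[.467,-.222])
        y=np.radians(17.93);t=np.radians(28);xh=np.array([np.cos(y),np.sin(y),0]);Z=np.array([0,0,1])
        O=np.array([.4759,-.2267,.12]); pz=np.cos(t)*Z-np.sin(t)*xh; px=np.cos(t)*xh+np.sin(t)*Z; py=np.cross(pz,px)
        v,u=np.nonzero(g); H=hit(n,np.c_[u,v],nr,m)-O
        print('  plate top above rim mm at centre/+45x/-45x/+90y/-90y:',[round(1000*float(((m-O-a)@nr)/(pz@nr)),1) for a in (0*px,.045*px,-.045*px,.09*py,-.09*py)],'x range',np.percentile(H@px,[1,99]).round(4),'y',np.percentile(H@py,[1,99]).round(4))
    return im
if __name__=='__main__':
    chk(); o=ctrl.get_obs(); print(o['force'],o['ee_pos'],o['time_s'])
E
python3 chk.py
```

```text
side 420 tilt to -x 25.28 tilt to +y -0.09 rms 0.002 [ 0.4662 -0.2227  0.1322]
  plate top above rim mm at centre/+45x/-45x/+90y/-90y: [14.4, 12.3, 16.6, 14.6, 14.3] x range [-0.0683  0.0649] y [-0.0758  0.0858]
top 615 tilt to -x 25.44 tilt to +y 0.21 rms 0.0018 [ 0.4807 -0.1782  0.1448]
  plate top above rim mm at centre/+45x/-45x/+90y/-90y: [14.2, 12.2, 16.2, 13.9, 14.5] x range [-0.0676  0.0682] y [-0.0867  0.0889]
[-0.33426313  0.17229465 -2.05863738] [ 0.45877375 -0.23188449  0.13875229] 10.05
```

{"op": "step_arm", "data": {
  "deltas": [
    {"dp": [0.01, 0, 0.03], "twist": 0},
    {"dp": [0, 0, 0.03], "twist": 0},
    {"dp": [0, 0, 0], "twist": 0},
    {"dp": [0, 0, 0], "twist": 0}
  ]
}}

```text
time_s: 10.45
ee_pos: [0.4584, -0.2321, 0.1364]
eef_rot: [-3.142, -0.0, -2.829]
force: [-0.9, 0.5, -1.8]
grip_width: 0.08
grip_force: 8.0
```

```bash
python3 chk.py
```

```text
side 395 tilt to -x 27.77 tilt to +y -0.29 rms 0.0021 [ 0.4654 -0.2208  0.1299]
  plate top above rim mm at centre/+45x/-45x/+90y/-90y: [12.6, 12.4, 12.7, 13.0, 12.2] x range [-0.0684  0.0642] y [-0.0758  0.0864]
top 596 tilt to -x 27.78 tilt to +y -0.09 rms 0.0018 [ 0.4805 -0.1787  0.1437]
  plate top above rim mm at centre/+45x/-45x/+90y/-90y: [11.9, 11.8, 12.1, 12.1, 11.8] x range [-0.065   0.0679] y [-0.0863  0.0886]
[-0.3539779  -1.64590712 -2.00199386] [ 0.45843903 -0.23208965  0.13640955] 10.55
```

{"op": "step_arm", "data": {
  "deltas": [
    {"dp": [0, 0, 0.01], "twist": 0},
    {"dp": [0, 0, 0], "twist": 0}
  ],
  "squeeze": 3
}}

```text
time_s: 10.75
ee_pos: [0.4585, -0.2321, 0.1361]
eef_rot: [-3.142, 0.0, -2.829]
force: [-0.7, 0.5, 0.0]
grip_width: 0.0798
grip_force: 3.0
```

{"op": "step_arm", "data": {
  "deltas": [
    {"dp": [0, 0, 0], "twist": 0},
    {"dp": [0, 0, 0], "twist": 0},
    {"dp": [0, 0, 0], "twist": 0}
  ],
  "gripper": 0.8
}}

```text
time_s: 11.05
ee_pos: [0.4585, -0.2321, 0.1361]
eef_rot: [-3.142, 0.0, -2.829]
force: [0.9, -0.9, -0.1]
grip_width: 0.0847
grip_force: 0.0
```

{"op": "step_arm", "data": {
  "deltas": [
    {"dp": [0, 0, 0], "twist": 0},
    {"dp": [0, 0, 0], "twist": 0},
    {"dp": [0, 0, 0], "twist": 0},
    {"dp": [0, 0, 0], "twist": 0}
  ],
  "gripper": 1
}}

```text
time_s: 11.45
ee_pos: [0.4584, -0.2321, 0.136]
eef_rot: [3.142, -0.0, -2.829]
force: [-0.8, 0.4, -0.7]
grip_width: 0.0944
grip_force: 0.0
```

```bash
python3 chk.py
```

```text
side 379 tilt to -x 28.02 tilt to +y -0.24 rms 0.002 [ 0.4612 -0.2219  0.1275]
  plate top above rim mm at centre/+45x/-45x/+90y/-90y: [12.5, 12.5, 12.5, 12.8, 12.2] x range [-0.0724  0.0604] y [-0.0755  0.086 ]
top 584 tilt to -x 28.16 tilt to +y -0.08 rms 0.0018 [ 0.4754 -0.1767  0.1413]
  plate top above rim mm at centre/+45x/-45x/+90y/-90y: [11.6, 11.8, 11.5, 11.8, 11.5] x range [-0.0723  0.0639] y [-0.0866  0.0888]
[0.56444756 0.06333638 0.77281293] [ 0.45845521 -0.23208407  0.13606217] 11.55
```

{"op": "step_arm", "data": {
  "deltas": [
    {"dp": [0, 0, -0.25], "twist": 0},
    {"dp": [-0.1, 0, 0], "twist": 0},
    {"dp": [-0.125, 0, 0], "twist": 0},
    {"dp": [0, 0, 0], "twist": 0},
    {"dp": [0, 0, 0], "twist": 0}
  ]
}}

```text
time_s: 12.05
ee_pos: [0.4671, -0.2292, 0.1458]
eef_rot: [3.141, -0.0, -2.828]
force: [0.5, -0.7, -0.3]
grip_width: 0.0941
grip_force: 0.0
```

```bash
python3 - <<'E'
from chk import *
chk(); plan([.4759-.0092*.951,-.2267-.0092*.308,.125],197.93)
E
```

```text
side 348 tilt to -x 28.26 tilt to +y -0.26 rms 0.0021 [ 0.4506 -0.2265  0.1212]
  plate top above rim mm at centre/+45x/-45x/+90y/-90y: [12.4, 12.6, 12.2, 12.8, 12.1] x range [-0.0732  0.0603] y [-0.0751  0.0886]
top 504 tilt to -x 28.03 tilt to +y 0.01 rms 0.0018 [ 0.4669 -0.1753  0.1374]
  plate top above rim mm at centre/+45x/-45x/+90y/-90y: [12.0, 12.0, 11.9, 12.0, 12.0] x range [-0.0739  0.064 ] y [-0.0678  0.089 ]
t 12.15 twist -0.0 dp [-0.   -0.01  0.52]
```

Lid lies square and free. Now press down slowly.

{"op": "step_arm", "data": {
  "deltas": [
    {"dp": [0, 0, 0.15], "twist": 0},
    {"dp": [0, 0, 0.1], "twist": 0},
    {"dp": [0, 0, 0.05], "twist": 0},
    {"dp": [0, 0, 0.03], "twist": 0},
    {"dp": [0, 0, 0], "twist": 0}
  ]
}}

```text
time_s: 12.65
ee_pos: [0.4677, -0.2292, 0.1339]
eef_rot: [-3.141, 0.002, -2.829]
force: [-0.7, 3.6, 12.3]
grip_width: 0.0941
grip_force: 5.6
```

{"op": "step_arm", "data": {
  "deltas": [
    {"dp": [0, 0, 0.03], "twist": 0},
    {"dp": [0, 0, 0.03], "twist": 0},
    {"dp": [0, 0, 0], "twist": 0}
  ]
}}

```text
time_s: 12.95
ee_pos: [0.468, -0.2295, 0.1319]
eef_rot: [-3.14, 0.003, -2.829]
force: [-0.3, 2.3, 16.0]
grip_width: 0.094
grip_force: 6.7
```

```bash
python3 chk.py
```

```text
side 329 tilt to -x 28.03 tilt to +y -0.31 rms 0.0021 [ 0.4519 -0.2248  0.1191]
  plate top above rim mm at centre/+45x/-45x/+90y/-90y: [9.6, 9.6, 9.6, 10.0, 9.2] x range [-0.0728  0.0598] y [-0.075  0.088]
top 449 tilt to -x 27.87 tilt to +y 0.16 rms 0.0019 [ 0.4713 -0.1733  0.1367]
  plate top above rim mm at centre/+45x/-45x/+90y/-90y: [9.2, 9.1, 9.3, 9.0, 9.5] x range [-0.0734  0.0635] y [-0.0642  0.0885]
[-0.7942654   3.48900965 13.86590549] [ 0.46798102 -0.22949225  0.13190732] 13.05
```

{"op": "step_arm", "data": {
  "deltas": [
    {"dp": [0, 0, 0.03], "twist": 0},
    {"dp": [0, 0, 0.03], "twist": 0},
    {"dp": [0, 0, 0.03], "twist": 0},
    {"dp": [0, 0, 0], "twist": 0}
  ]
}}

```text
time_s: 13.45
ee_pos: [0.4682, -0.2297, 0.1285]
eef_rot: [-3.139, 0.003, -2.829]
force: [0.4, 1.4, 15.0]
grip_width: 0.0941
grip_force: 6.7
```

{"op": "step_arm", "data": {
  "deltas": [
    {"dp": [0, 0, 0.02], "twist": 0},
    {"dp": [0, 0, 0.02], "twist": 0},
    {"dp": [0, 0, 0], "twist": 0}
  ]
}}

```text
time_s: 13.75
ee_pos: [0.4683, -0.2298, 0.1271]
eef_rot: [-3.139, 0.003, -2.829]
force: [0.8, 1.8, 17.9]
grip_width: 0.0942
grip_force: 7.6
```

```bash
python3 chk.py
```

```text
side 346 tilt to -x 28.22 tilt to +y -0.36 rms 0.0021 [ 0.4529 -0.2194  0.1155]
  plate top above rim mm at centre/+45x/-45x/+90y/-90y: [5.2, 5.4, 5.0, 5.7, 4.7] x range [-0.0731  0.0593] y [-0.0751  0.0867]
top 464 tilt to -x 28.3 tilt to +y -0.08 rms 0.0017 [ 0.475  -0.1727  0.1339]
  plate top above rim mm at centre/+45x/-45x/+90y/-90y: [4.7, 4.9, 4.4, 4.8, 4.5] x range [-0.0732  0.0638] y [-0.0866  0.0887]
[-0.36489769  1.95650587 17.80201159] [ 0.46830076 -0.22981974  0.12711912] 13.85
```

{"op": "step_arm", "data": {
  "deltas": [
    {"dp": [0, 0, 0.02], "twist": 0},
    {"dp": [0, 0, 0.02], "twist": 0},
    {"dp": [0, 0, 0], "twist": 0}
  ]
}}

```text
time_s: 14.15
ee_pos: [0.4686, -0.2298, 0.1267]
eef_rot: [-3.138, 0.004, -2.829]
force: [-5.1, 4.4, 30.3]
grip_width: 0.0937
grip_force: 14.3
```

{"op": "step_arm", "data": {
  "deltas": [
    {"dp": [0, 0, 0.015], "twist": 0},
    {"dp": [0, 0, 0], "twist": 0}
  ]
}}

```text
time_s: 14.35
ee_pos: [0.4686, -0.2299, 0.1266]
eef_rot: [-3.138, 0.004, -2.829]
force: [-6.3, 5.7, 36.1]
grip_width: 0.094
grip_force: 17.0
```

{"op": "step_arm", "data": {
  "deltas": [
    {"dp": [0, 0, -0.1], "twist": 0},
    {"dp": [0, 0, -0.2], "twist": 0},
    {"dp": [0, 0, -0.5], "twist": 0},
    {"dp": [0, 0, -0.8], "twist": 0},
    {"dp": [0, 0, -0.8], "twist": 0},
    {"dp": [0, 0, -0.8], "twist": 0},
    {"dp": [0.5, 0.5, -0.3], "twist": 0},
    {"dp": [0.8, 0.6, 0], "twist": 0},
    {"dp": [0.8, 0.6, 0], "twist": 0},
    {"dp": [0.8, 0.6, 0], "twist": 0},
    {"dp": [0, 0.8, 0], "twist": 0},
    {"dp": [0, 0.8, 0], "twist": 0}
  ]
}}

```text
time_s: 15.55
ee_pos: [0.3075, -0.1159, 0.263]
eef_rot: [-3.142, 0.0, -2.831]
force: [0.1, -0.0, 0.3]
grip_width: 0.094
grip_force: 0.0
```

```bash
python3 - <<'E'
from chk import *
im2=chk(); im,_=ctrl.camera('side'); o=ctrl.get_obs(); print(o['ee_pos'],o['time_s'])
cv2.imwrite('pics/f.png',np.hstack([cv2.resize(im[110:220,220:340],(400,367)),cv2.resize(im2[140:250,270:390],(400,367))])[...,::-1])
E
```

```text
side 673 tilt to -x 28.11 tilt to +y -0.09 rms 0.002 [ 0.4666 -0.2119  0.124 ]
  plate top above rim mm at centre/+45x/-45x/+90y/-90y: [5.5, 5.6, 5.4, 5.6, 5.4] x range [-0.0716  0.0592] y [-0.0742  0.0893]
top 1880 tilt to -x 28.16 tilt to +y 0.12 rms 0.0018 [ 0.4724 -0.2284  0.1235]
  plate top above rim mm at centre/+45x/-45x/+90y/-90y: [4.9, 5.1, 4.8, 4.8, 5.1] x range [-0.0738  0.063 ] y [-0.0899  0.0873]
[ 0.30840128 -0.11580246  0.26339768] 15.7
```

View pics/f.png

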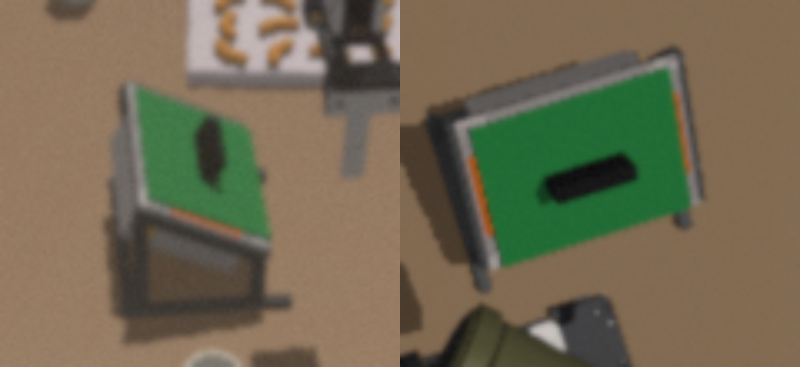

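The lid sits flush: its top is about 5 mm above the rim at every point measured. Only level slivers of both catches show, at right-crop pixels (480,195) and (682,130). The robot is clear.

```bash
python3 -c "
from station import ctrl
print(ctrl.hand_in())"
```

```text
the job is handed in; nothing more can be done
None
```

The green lid was laid square on the raised catches, released, then pressed down flush on the pan's rim with both catches down. The tumbler, jar and ramekin were not touched, and the job was handed in at about 16 s.

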